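# Run-test a repaired cordless grinder on its dead-man paddle

## Robot

A 6-joint arm with a two-finger parallel gripper is mounted at the origin on the work surface. World frame = base frame: x ahead of the robot, y to its left, z up, the work surface at z = 0. Lengths are in m, angles in rad, forces in N, time in s.
With the tool pointing down it reaches from about 0.375 to 0.975 m from the base axis. Payload 3.8 kg.
Tool frame: the origin (TCP) lies at the very end of the fingers, on their centre line; the grasp point (between the pads) lies 19 mm behind it; z points along the fingers, y is the line along which they close (so a half turn about z gives the same grasp; the last joint's range is limited). The gripper opens to 88 mm and grips with 3 to 60 N. Pads are 18 mm wide; open, the fingers measure 123 mm over their backs; the gripper's body (75 mm by 187 mm) begins 45 mm behind the grasp point.
Start: joints at [-0.037, 0.264, 1.604, -0, 1.274, -0.037], TCP at [0.675, -0, 0.239] pointing down, gripper open.
Joint ranges: [-2.63, 2.63], [-0.94, 2.18], [0.31, 2.57], [-1.31, 4.45], [0, 2.66], [-2.55, 2.55]. Speed limits (rad/s): [2.57, 2.57, 3.14, 3.14, 3.14, 3.14].

## Interface

Orientations are given as a unit quaternion [x, y, z, w].
In Python, from cell import read_state, viewer, job gives the robot as it stands. The module is installed in compiled form; this text tells all that it offers.
- The arm moves only by the tool arm_command, never from a script. Its argument "rows" is a list that holds one entry, the list of rows, each a list of 6 numbers: the shift along the tool's x, y, z in parts of the range, where 1.0 means 0.8 m, then the turn, a rotation vector about the tool's x, y, z in shares of 120 degrees (1.0 is 120 degrees). In form: [[[tx, ty, tz, rx, ry, rz], ...]]. A call has 1 to 20 rows; each row is the pose to reach, as a shift and turn from the pose commanded when the call began, along the tool's axes at that moment; what a row does not reach only later rows make up. A row lasts 1/12 s, in which the tool goes at most 41.7 mm and 7.16 degrees, less where a joint would pass 70% of its speed; a pose out of reach is approached as far as the arm can. A shift or turn number past 1, either way, is cut back to 1. A call with a gripper value outside its range is refused whole. "jaw" is the finger opening in m, from 0 to 0.0881, set as the call begins (left out, the last holds). The fingers move at their own pace and stop on an object; "squeeze" is the grip in N (left out, the last holds). Time passes only in rows, so rows that repeat a pose let the fingers close. It gives the time, the measured TCP pose, the force, the opening and the grip force at its end, in the units of the state.
- read_state(): the state, without advancing time (a new reading comes with each control period).
- viewer.capture(name): name is "scene" or "side" or "wrist"; returns a dict with "img" (420x560x3 uint8, red, green, blue), "range_z" (420x560 float32, m along the optical axis (not along the pixel's ray), 0 where there is no reading), "fx", "fy", "cx", "cy" (pixels), "T" (4x4, takes a point from camera to world coordinates). Camera axes: x right, y down, z forward; pixel columns grow to the right and rows downward; lengths in m; the calibration is good to about 2 mm. A picture is of the moment at which its call begins.
- job.hand_in(): hands the job in; it is judged then, once.
The state is a dict: "time_s": time; "joints": joint angles; "qvel": joint speeds; "joint_torque": joint torques, N m; "ee_pos": TCP position; "eef_rot": TCP orientation; "ft_force": force on the tool from outside, world axes, zero at the start; "moment": the same for the moment, N m; "width": finger opening in m; "gripper_force": force on a finger pad.
Only numpy, scipy, OpenCV 4.12 (cv2) and the standard library are available. Lean on these libraries where they do the work, as an engineer would, in place of code of your own. Each camera call takes 0.05 s, during which the arm holds its last target. There are 200 camera calls.

## Task

The repaired angle grinder is clamped in the run-test stand for its test run. Push the stand's yellow guard door shut until it snaps home on its ball catch and take your hand off it; only then press the grinder's red dead-man paddle fully in to its stop, without forcing it, keep it in for at least three seconds, and finish with the gripper still holding it fully in. Leave the other things on the bench where they are.

Things in the scene. Friction and masses are not known exactly. Their poses are not given: they have to be found in the camera images.
- stand: run-test stand; origin on the bench, its door faces its -x. Steel base plate x -125 to 120, y -245 to 285, 15 mm thick. Left (+y): guard box of aluminium profile and clear panes, x -100 to 100, y 60 to 270, top 255 mm above the bench. Right: angle grinder clamped along y, switch side up, gear head inside the box, battery at the right end
- guard_door (a joint): yellow-framed clear door, angle in rad: 0 shut, grows as its free right edge swings out to the stand's -x. 203 wide, 16 thick, 28 to 243 mm above the bench. Stays where left, but from 0.09 to 0.04 rad a sprung ball pushes it back out (5 N at the edge); past that it draws it home. Bow handle at the free edge, 35 mm off the outer face, 75 to 170 mm above the bench; bare face above that
- door_hinge (a point): on the vertical hinge axis of the guard door, 228 mm above the bench, at stand x -110, y 265 mm; the door's middle plane passes through the axis
- door_edge (a point): on the guard door's outer face (8 mm out from its middle plane) at its free edge, 203 mm from the hinge axis, 228 mm above the bench
- paddle (a joint): red dead-man paddle on top of the grinder's black handle, 26 wide, 125 mm long; angle in rad: 0 released, 0.11 fully in, on its stop. Pivots at its motor (left) end, 151 mm above the bench, at stand x -15, y -6; the free end, towards the battery, goes down when pressed. Sprung: at the pad 4 N at first, 11 N fully in
- paddle_pad (a point): the point to press: on the paddle's ribbed upper face, 90 mm from its pivot, at stand x -15, y -95 mm; 165 mm above the bench released, 155 mm fully in (10 mm travel). Around it: side handle lower in front, battery top at 158 mm from 73 mm to the right, motor strap 110 mm and box wall 155 mm to the left
- side_handle: loose black side handle of the grinder, 120 x 32 x 32 mm, lying on the front right of the stand's base plate; origin under its middle
- bearing: loose steel bearing ring, 32 mm across, 10 mm high, on the bench; origin under its centre
- spanner: loose steel spanner, 160 mm long, on the bench; origin under its middle
- screwdriver: loose screwdriver with blue handle, 200 mm long, on the bench; origin under its middle
- spare_wheel: loose black grinding wheel, 125 mm across, 7 mm thick, flat on the bench; origin under its centre
- spare_battery: loose battery pack, 115 x 76 x 60 mm, on the bench; origin under its centre
- oil_bottle: white oil bottle, 52 mm across, 140 mm high, standing on the bench; origin under its centre

How it is judged:
On the way, in this order (a step that is already met when the one before it is completed fails the run):
1. the guard door is shut on its catch and let go (value of joint guard_door below 0.02 rad and contact force between the arm and guard_door below 0.3 N), for 0.3 s.
2. the paddle is kept fully in for three seconds (value of joint paddle above 0.095 rad and value of joint guard_door below 0.02 rad), for 3 s.
At the end, for the whole second after the job is handed in: the guard door rests shut on its catch (within 0.02 rad) with nothing of the robot touching it, and the fingers hold the paddle in (at least 0.095 of its 0.11 rad, pressing with over 3 N) (all of step 2 and contact force between the arm and guard_door below 0.3 N and contact force between the fingers and paddle above 3 N); the arm keeps its last pose, push and grip.
It fails at once if the paddle was pressed while the guard door was open (value of joint paddle above 0.03 rad and value of joint guard_door above 0.04 rad).
It fails at once if the paddle was forced against its stop with more than 60 N (contact force between the arm and paddle above 60 N).
It fails at once if a thing on the bench was disturbed (distance of any of bearing, spanner, screwdriver, spare_wheel, spare_battery, oil_bottle, side_handle from where it was at the start of the episode above 0.03 m or angle between oil_bottle's own z axis and vertical above 0.5 rad).
It also fails if it takes over 54 s, if anything falls off the work surface, if the arm or the gripper's body presses on something with over 40 N, if the wrist force passes 120 N, or if a joint passes its speed limit or range.

## Working session

There is one attempt and no reset: what is moved stays moved. The work goes in short steps, Python scripts to look and compute and a tool call to move; the robot and the scene stay as the last step left them, time stands still between calls to the robot, and variables do not carry over. Pictures are saved under pics/ and viewed, at most 10 in all, crops included, and the job is handed in when it is done.

Besides the shell and the picture viewer there is one more tool, called after "Request:" as name([rows], argument=value, ...), one row to a line, values as JSON. arm_command: Moves the arm, as the interface text tells. Its arguments: {"type":"object","properties":{"rows":{"type":"array"},"jaw":{"type":"number"},"squeeze":{"type":"number"}},"required":["rows"]}

```bash
mkdir -p pics; python3 - <<'E'
from cell import read_state, viewer
import cv2, numpy as np
print(read_state())
for n in ("scene","side"):
    c=viewer.capture(n); cv2.imwrite(f"pics/{n}0.png",c["img"][:,:,::-1]); np.savez(f"{n}0.npz",**c)
    print(n,c["fx"],c["cx"],c["cy"],np.round(c["T"],3).tolist())
E
```

```text
{'time_s': 0.0, 'joints': array([-3.69004473e-02,  2.64704698e-01,  1.60537544e+00, -3.03547667e-05,
        1.27367348e+00, -3.68859989e-02]), 'qvel': array([-0.00073246,  0.00100912, -0.00134938,  0.00027864, -0.00021795,
        0.00062964]), 'joint_torque': array([-9.59501231e-04, -5.02113855e+01, -3.56871557e+01,  7.25938403e-02,
        2.92220683e-02, -1.93505334e-04]), 'ee_pos': array([6.74294286e-01, 1.40186933e-05, 2.37419861e-01]), 'eef_rot': array([ 0.70710832,  0.70710441, -0.00074595, -0.00078181]), 'ft_force': array([ 0.15911024,  1.04960565, -0.09086385]), 'moment': array([0.0496677 , 0.01573912, 0.02515322]), 'gripper_force': 0.0, 'width': 0.08803842129870418}
scene 492.1528396637551 281.6878074973207 207.52790739197104 [[-0.079, 0.729, -0.68, 1.645], [0.997, 0.066, -0.045, 0.142], [0.012, -0.682, -0.732, 1.366], [0.0, 0.0, 0.0, 1.0]]
side 509.94403577689883 272.92347435017183 200.39861557115174 [[0.999, -0.029, 0.032, 0.484], [-0.043, -0.644, 0.764, -0.954], [-0.002, -0.765, -0.644, 1.008], [0.0, 0.0, 0.0, 1.0]]
```

View pics/scene0.png

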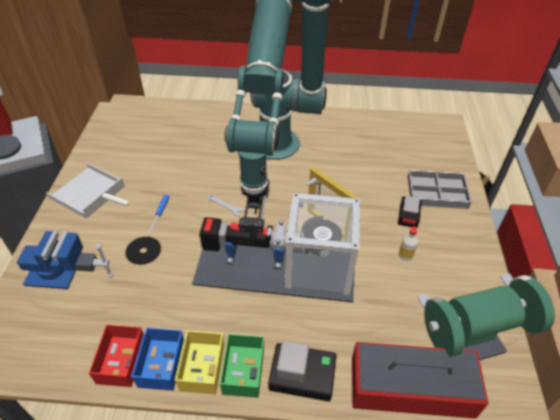

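View pics/side0.png

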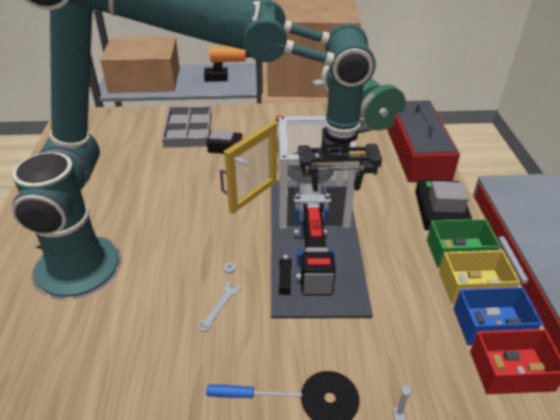

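The scene view shows the door standing open with its yellow top edge from (310,172) to (352,195). The box top frame runs (292,200)–(357,247) and the red paddle is near (255,225). In the side view the door is at (230–280, 125–210) and the paddle at (315,220).

```bash
cat > h.py <<'E'
import numpy as np, cv2
def pts(c):
    z=c["range_z"]; v,u=np.indices(z.shape)
    P=np.stack([(u-c["cx"])/c["fx"]*z,(v-c["cy"])/c["fy"]*z,z],-1)
    T=c["T"]; W=P@T[:3,:3].T+T[:3,3]; W[z<=0]=np.nan; return W
def hsv(c): return cv2.cvtColor(np.ascontiguousarray(c["img"]),cv2.COLOR_RGB2HSV)
E
python3 - <<'E'
from h import *
for n in ("scene","side"):
    c=dict(np.load(n+"0.npz")); W=pts(c); H=hsv(c)
    ok=np.isfinite(W[...,0])&(W[...,0]>.3)&(W[...,0]<1.0)&(abs(W[...,1])<.4)
    y=ok&(H[...,0]>18)&(H[...,0]<30)&(H[...,1]>170)&(H[...,2]>90)&(W[...,2]>.02)
    r=ok&((H[...,0]<6)|(H[...,0]>174))&(H[...,1]>150)&(H[...,2]>90)&(W[...,2]>.1)&(W[...,2]<.2)
    g=ok&(W[...,2]>.24)&(W[...,2]<.27)&(H[...,1]<60)&(H[...,2]>120)
    for k,m in (("yel",y),("yeltop",y&(W[...,2]>.225)),("red",r),("boxtop",g)):
        p=W[m]; 
        if len(p)<5: print(n,k,len(p)); continue
        print(n,k,len(p),"lo",np.percentile(p,2,0).round(3),"hi",np.percentile(p,98,0).round(3),"z med",np.median(p[:,2]).round(3))
        if k!="yel":
            q=p[:,:2].astype(np.float32); print("   rect",[np.round(a,3) for a in cv2.minAreaRect(q)],cv2.boxPoints(cv2.minAreaRect(q)).round(3).tolist())
        # connected comps for red
        if k=="red":
            nn,L,S,C=cv2.connectedComponentsWithStats(m.astype(np.uint8))
            for i in range(1,nn):
                if S[i,4]>8: print("   comp",S[i],C[i].round(1),np.nanmean(W[L==i],0).round(3),W[L==i].min(0).round(3),W[L==i].max(0).round(3))
E
python3 - <<'E'
import cv2
a=cv2.imread('pics/scene0.png')[150:310,180:380]; b=cv2.imread('pics/side0.png')[100:320,190:390]
a=cv2.resize(a,None,fx=2,fy=2);b=cv2.resize(b,None,fx=2,fy=2)
import numpy as np
o=np.zeros((440,800,3),np.uint8);o[:320,:400]=a;o[:,400:]=b;cv2.imwrite('pics/crop0.png',o)
E
```

```text
scene yel 91 lo [ 0.418 -0.172  0.024] hi [0.994 0.266 0.239] z med 0.229
scene yeltop 59 lo [0.425 0.166 0.226] hi [0.515 0.266 0.24 ] z med 0.233
   rect [array([0.469, 0.216]), array([0.145, 0.01 ]), np.float64(47.387)] [[0.41600000858306885, 0.16599999368190765], [0.42399999499320984, 0.1589999943971634], [0.5220000147819519, 0.26600000262260437], [0.5139999985694885, 0.27300000190734863]]
scene red 194 lo [ 0.595 -0.174  0.106] hi [0.997 0.316 0.172] z med 0.159
   rect [array([0.76 , 0.099]), array([0.634, 0.136]), np.float64(53.601)] [[0.5170000195503235, -0.11599999666213989], [0.6259999871253967, -0.19699999690055847], [1.003000020980835, 0.3140000104904175], [0.8930000066757202, 0.39399999380111694]]
   comp [204 218   9  13  85] [208.  224.2] [ 0.619 -0.164  0.16 ] [ 0.588 -0.177  0.149] [ 0.645 -0.152  0.167]
   comp [230 223   9   8  53] [234.2 226.6] [ 0.627 -0.076  0.166] [ 0.614 -0.09   0.14 ] [ 0.637 -0.063  0.176]
   comp [259 228   8   7  23] [263.9 231.5] [0.63  0.02  0.156] [0.618 0.005 0.15 ] [0.64  0.026 0.16 ]
   comp [355 343   4  10  33] [356.5 348.1] [0.987
[... 1044 characters left out ...]
16394], [0.9179999828338623, 0.4410000145435333]]
   comp [405 139  19  19 113] [412.9 150.3] [0.974 0.338 0.106] [0.963 0.305 0.1  ] [0.999 0.4   0.112]
   comp [307 208  16  29 356] [314.6 222. ] [ 0.625 -0.034  0.16 ] [ 0.61  -0.094  0.137] [0.646 0.03  0.172]
   comp [307 258  24   7 165] [318.4 261. ] [ 0.62  -0.164  0.159] [ 0.594 -0.175  0.153] [ 0.648 -0.15   0.164]
side boxtop 1612 lo [0.55  0.102 0.243] hi [0.701 0.304 0.256] z med 0.252
   rect [array([0.647, 0.149]), array([0.325, 0.2  ]), np.float64(88.516)] [[0.5429999828338623, -0.010999999940395355], [0.7429999709129333, -0.01600000075995922], [0.7509999871253967, 0.3089999854564667], [0.5509999990463257, 0.3140000104904175]]
```

View pics/crop0.png

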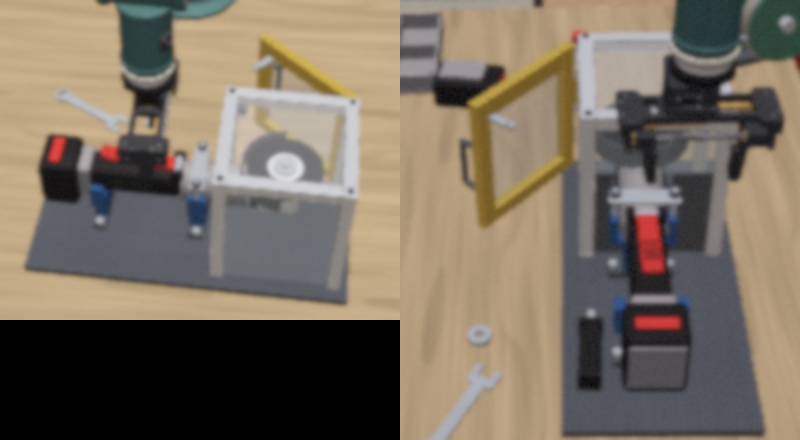

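The crops confirm it: the door is about 0.75 rad open with its handle on the robot side, and the paddle (red) is clear from above. Next I fit the stand frame and check the paddle pad and the door line.

```bash
python3 - <<'E'
from h import *
for n in ("scene","side"):
    c=dict(np.load(n+"0.npz")); W=pts(c); H=hsv(c); X,Y,Z=W[...,0],W[...,1],W[...,2]
    g=(X>.5)&(X<.8)&(Y>.09)&(Y<.33)&(Z>.245)&(Z<.262)&(H[...,1]<60)
    p=W[g]; r=cv2.minAreaRect(p[:,:2].astype(np.float32)); print(n,"box",r,cv2.boxPoints(r).round(3).tolist())
    f=[(np.percentile(p[abs(p[:,1]-y)<.006,0],4),y) for y in np.arange(.12,.29,.012)]
    k=np.polyfit([b for a,b in f],[a for a,b in f],1); print("front edge slope,x at y=.2",k[0],np.polyval(k,.2))
    red=((H[...,0]<6)|(H[...,0]>174))&(H[...,1]>150)&(H[...,2]>90)&(X>.58)&(X<.66)&(Y>-.11)&(Y<.05)&(Z>.135)
    q=W[red]; 
    for y in np.arange(-.1,.04,.02):
        s=q[abs(q[:,1]-y)<.01]
        if len(s)>4: print(" pad",y.round(2),len(s),np.percentile(s[:,0],[3,50,97]).round(3),np.median(s[:,2]).round(3))
    yl=(H[...,0]>18)&(H[...,0]<30)&(H[...,1]>150)&(X>.38)&(X<.56)&(Y>.12)&(Y<.32)&(Z>.05)
    d=W[yl]; L=cv2.fitLine(d[:,:2].astype(np.float32),cv2.DIST_HUBER,0,.01,.01).ravel(); print(" door line",L,"ang",np.arctan2(abs(L[0]),abs(L[1])),d.min(0),d.max(0))
E
```

```text
scene box ((0.6490188837051392, 0.20495161414146423), (0.21005459129810333, 0.20750126242637634), 87.856689453125) [[0.5410000085830688, 0.10400000214576721], [0.7490000128746033, 0.09600000083446503], [0.7570000290870667, 0.3059999942779541], [0.5490000247955322, 0.3140000104904175]]
front edge slope,x at y=.2 0.03871847003341252 0.5580393811145772
 pad -0.08 40 [0.614 0.627 0.636] 0.169
 pad -0.06 13 [0.618 0.632 0.636] 0.167
 pad 0.02 21 [0.618 0.63  0.639] 0.156
 door line [0.66501397 0.74683094 0.46457845 0.2139077 ] ang 0.7275125 [0.40985166 0.1582814  0.13193227] [0.53191742 0.29340061 0.24805482]
side box ((0.6484413743019104, 0.20277942717075348), (0.2183334231376648, 0.19996945559978485), 88.22337341308594) [[0.5450000166893005, 0.09700000286102295], [0.7450000047683716, 0.09099999815225601], [0.7519999742507935, 0.3089999854564667], [0.5519999861717224, 0.3149999976158142]]
front edge slope,x at y=.2 0.06592313494475516 0.5527877807845842
 pad -0.1 8 [0.613 0.623 0.633] 0.169
 pad -0.08 60 [0.61  0.622 0.634] 0.168
 pad -0.06 60 [0.611 0.623 0.642] 0.165
 pad -0.04 64 [0.612 0.623 0.641] 0.163
 pad -0.02 57 [0.613 0.626 0.642] 0.16
 pad 0.0 57 [0.613 0.626 0.644] 0.157
 pad 0.02 49 [0.614 0.63  0.645] 0.155
 door line [0.67241144 0.7401776  0.47866362 0.22801511] ang 0.7374619 [0.40215063 0.14809889 0.05005007] [0.54650426 0.30572082 0.24626195]
```

The fits agree: stand origin at about (0.643, 0.039), yaw −2°, hinge (0.5425, 0.308), pad (0.625, −0.055, 0.165). The heights match the text. I'll close the jaw, lift, and go over to the door's outer side.

Units first: shifts go in shares of 0.8 m and turns go in shares of 120 degrees. So -0.294 m / 0.8 = -0.3675, 0.205 m / 0.8 = 0.2563.

Request:
arm_command([
  [[0,0,-0.05,0,0,0],[0,0,-0.0913,0,0,0],[0.0375,-0.05,-0.0913,0,0,0],[0.0688,-0.1,-0.0913,0,0,0],[0.1,-0.15,-0.0913,0,0,0],[0.1375,-0.1938,-0.0913,0,0,0],[0.1688,-0.2375,-0.0913,0,0,0],[0.2,-0.2813,-0.0913,0,0,0],[0.2313,-0.325,-0.0913,0,0,0],[0.2563,-0.3675,-0.0913,0,0,0],[0.2563,-0.3675,-0.0913,0,0,0],[0.2563,-0.3675,-0.0913,0,0,0],[0.2563,-0.3675,-0.0913,0,0,0],[0.2563,-0.3675,-0.0913,0,0,0],[0.2563,-0.3675,-0.0913,0,0,0]],
], jaw=0, squeeze=20)

```text
time_s: 1.35
ee_pos: [0.3819, 0.2045, 0.3116]
eef_rot: [0.707, 0.707, -0.0, 0.0]
ft_force: [-0.8, -0.5, -0.6]
width: 0.0003
gripper_force: 0.0
```

Scaled: 0.104 m / 0.8 = 0.13, 0.08 m / 0.8 = 0.1.

Request:
arm_command([
  [[0,0,0.0375,0,0,0],[0,0,0.075,0,0,0],[0,0,0.1,0,0,0],[0,0,0.13,0,0,0],[0,0,0.13,0,0,0],[0,0,0.13,0,0,0]],
])

```text
time_s: 1.85
ee_pos: [0.3808, 0.2039, 0.2064]
eef_rot: [0.708, 0.706, -0.002, -0.001]
ft_force: [0.3, 0.4, 0.4]
width: 0.0006
gripper_force: 0.0
```

```bash
python3 - <<'E'
from cell import viewer, read_state
import cv2,numpy as np
o=np.zeros((400,800,3),np.uint8)
a=viewer.capture("scene")["img"][120:270,230:380,::-1]; b=viewer.capture("side")["img"][70:220,150:300,::-1]
o[:,:400]=cv2.resize(a,(400,400));o[:,400:]=cv2.resize(b,(400,400));cv2.imwrite("pics/d1.png",o)
s=read_state();print(s["ee_pos"],s["ft_force"])
E
```

```text
[0.38233737 0.20496783 0.20901203] [0.57892892 1.24648171 0.36794576]
```

View pics/d1.png

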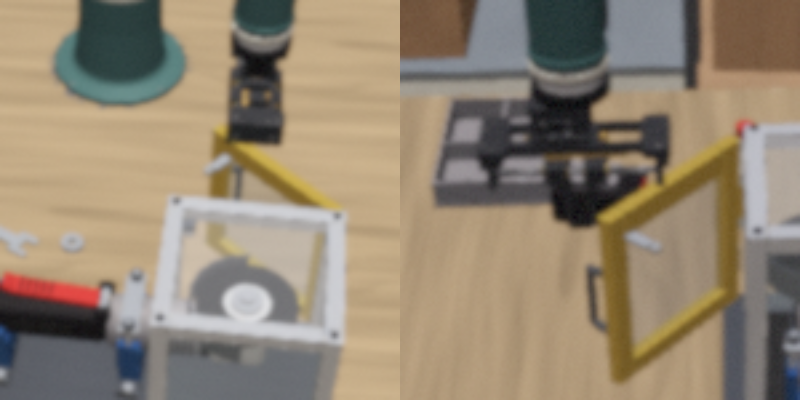

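The fingers (left crop about (255,130), right (585,210)) stand outside the door near its free edge, above the handle. I'll swing the door in, first to just before the catch.

Scaled: 0.105 m / 0.8 = 0.1313, 0.083 m / 0.8 = 0.1038.

Request:
arm_command([
  [[-0.0088,0.0125,0,0,0,0],[-0.0175,0.0263,0,0,0,0],[-0.0275,0.0363,0,0,0,0],[-0.0375,0.0463,0,0,0,0],[-0.0463,0.0563,0,0,0,0],[-0.0538,0.065,0,0,0,0],[-0.06,0.075,0,0,0,0],[-0.0663,0.085,0,0,0,0],[-0.0713,0.095,0,0,0,0],[-0.0763,0.1038,0,0,0,0],[-0.08,0.1125,0,0,0,0],[-0.0838,0.1213,0,0,0,0],[-0.0888,0.1313,0,0,0,0],[-0.0888,0.1313,0,0,0,0],[-0.0888,0.1313,0,0,0,0]],
])

```text
time_s: 3.2
ee_pos: [0.4864, 0.1338, 0.2076]
eef_rot: [0.707, 0.707, -0.0, 0.0]
ft_force: [-0.1, 0.3, 0.3]
width: 0.0
gripper_force: 0.0
```

```bash
python3 - <<'E'
from cell import viewer, read_state
from h import *
o=np.zeros((400,800,3),np.uint8)
A=viewer.capture("scene");B=viewer.capture("side")
a=A["img"][120:270,230:380,::-1]; b=B["img"][70:220,200:350,::-1]
o[:,:400]=cv2.resize(a,(400,400));o[:,400:]=cv2.resize(b,(400,400));cv2.imwrite("pics/d2.png",o)
for c in (A,B):
    W=pts(c);H=hsv(c);X,Y,Z=W[...,0],W[...,1],W[...,2]
    yl=(H[...,0]>18)&(H[...,0]<30)&(H[...,1]>150)&(X>.38)&(X<.56)&(Y>.08)&(Y<.32)&(Z>.05)
    d=W[yl]; print(len(d)); L=cv2.fitLine(d[:,:2].astype(np.float32),cv2.DIST_HUBER,0,.01,.01).ravel(); print(" door line",L,"ang",np.arctan(L[0]/L[1])-.036)
s=read_state();print(s["ee_pos"],s["ft_force"])
E
```

```text
3
 door line [ 0.31941104 -0.9476163   0.52828544  0.17715852] ang -0.3611079
449
 door line [0.14313158 0.98970366 0.5239903  0.14604692] ang 0.10762484
[0.48584997 0.13400306 0.20761609] [ 0.21002685  0.30233471 -0.54047248]
```

View pics/d2.png

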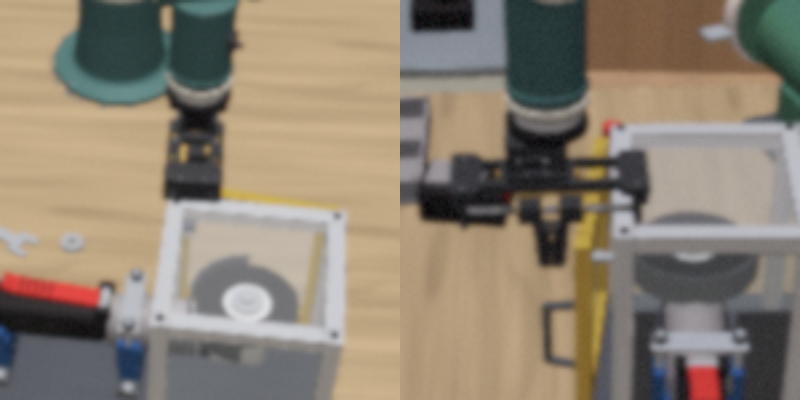

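The door is now about 0.11 rad open, with the fingers at its face and the body clear above the box. I'll push on through the catch in small steps.

Scaled: 0.02 m / 0.8 = 0.025, 0.016 m / 0.8 = 0.02.

Request:
arm_command([
  [[-0.0013,0.005,0,0,0,0],[-0.0025,0.01,0,0,0,0],[-0.0038,0.015,0,0,0,0],[-0.005,0.02,0,0,0,0],[-0.0063,0.025,0,0,0,0],[-0.0063,0.025,0,0,0,0],[-0.0063,0.025,0,0,0,0]],
])

```text
time_s: 3.88
ee_pos: [0.5066, 0.1287, 0.2078]
eef_rot: [0.707, 0.707, 0.0, 0.0]
ft_force: [-1.0, 0.1, 0.5]
width: 0.0005
gripper_force: 0.0
```

```bash
cat > door.py <<'E'
from cell import viewer, read_state
from h import *
B=viewer.capture("side")
for c in (B,):
    W=pts(c);H=hsv(c);X,Y,Z=W[...,0],W[...,1],W[...,2]
    yl=(H[...,0]>18)&(H[...,0]<30)&(H[...,1]>150)&(X>.38)&(X<.56)&(Y>.08)&(Y<.32)&(Z>.03)
    d=W[yl]; L=cv2.fitLine(d[:,:2].astype(np.float32),cv2.DIST_HUBER,0,.01,.01).ravel(); print(len(d)," door line",L,"ang",np.arctan(L[0]/L[1])-.036, "edge minx",np.percentile(d[d[:,1]<.12,0],[5,50]))
s=read_state();print(s["time_s"],s["ee_pos"],s["ft_force"])
E
python3 door.py
```

```text
244  door line [0.04654259 0.9989163  0.5374721  0.12293634] ang 0.01055941 edge minx [0.53146827 0.53679061]
3.9333 [0.50640134 0.12874548 0.20775067] [0.35959066 0.1450583  0.22373566]
```

It looks home already (about 0.01 rad). A gentle nudge will confirm it seats against a hard stop.

Scaled: 0.005 m / 0.8 = 0.0063, 0.004 m / 0.8 = 0.005.

Request:
arm_command([
  [[0,0.0025,0,0,0,0],[0,0.005,0,0,0,0],[0,0.0063,0,0,0,0],[0,0.0063,0,0,0,0]],
])

```text
time_s: 4.27
ee_pos: [0.5112, 0.129, 0.2077]
eef_rot: [0.707, 0.707, 0.0, 0.0]
ft_force: [0.3, 0.8, -0.1]
width: 0.0004
gripper_force: 0.0
```

```bash
python3 door.py
```

```text
274  door line [0.02612134 0.99965876 0.5373897  0.14034916] ang -0.009875685 edge minx [0.53140253 0.5366623 ]
4.3167 [0.51109518 0.12896937 0.20769145] [-0.08838405  0.52376527  0.81290127]
```

Scaled: 0.006 m / 0.8 = 0.0075, 0.004 m / 0.8 = 0.005.

Request:
arm_command([
  [[0,0.0025,0,0,0,0],[0,0.005,0,0,0,0],[0,0.0075,0,0,0,0],[0,0.0075,0,0,0,0]],
])

```text
time_s: 4.65
ee_pos: [0.5116, 0.1289, 0.2076]
eef_rot: [0.707, 0.707, -0.005, -0.004]
ft_force: [-19.1, -0.7, 12.4]
width: -0.0002
gripper_force: 10.3
```

```bash
python3 door.py
```

```text
262  door line [0.03256718 0.9994696  0.5371015  0.12184995] ang -0.0034270585 edge minx [0.53137413 0.53667821]
4.7 [0.51159942 0.12891821 0.20758113] [-19.75636076  -0.95240089  12.32049597]
```

A hard stop at 19 N: the door is home. I'll back straight off, then rise.

Scaled: -0.09 m / 0.8 = -0.1125, -0.07 m / 0.8 = -0.0875.

Request:
arm_command([
  [[0,-0.0125,0,0,0,0],[0,-0.0375,0,0,0,0],[0,-0.0625,0,0,0,0],[0,-0.0875,0,0,0,0],[0,-0.0875,0,0,0,0],[0,-0.0875,-0.0375,0,0,0],[0,-0.0875,-0.075,0,0,0],[0,-0.0875,-0.1125,0,0,0],[0,-0.0875,-0.1125,0,0,0],[0,-0.0875,-0.1125,0,0,0]],
])

```text
time_s: 5.53
ee_pos: [0.4492, 0.1294, 0.3003]
eef_rot: [0.707, 0.707, 0.002, 0.002]
ft_force: [-0.7, 0.5, -1.1]
width: 0.0002
gripper_force: 0.0
```

```bash
python3 door.py; python3 - <<'E'
from cell import viewer
from h import *
o=np.zeros((400,800,3),np.uint8)
A=viewer.capture("scene");B=viewer.capture("side")
a=A["img"][130:290,190:370,::-1]; b=B["img"][100:320,190:390,::-1]
o[:,:400]=cv2.resize(a,(400,400));o[:,400:]=cv2.resize(b,(400,400));cv2.imwrite("pics/d3.png",o)
for c in(A,B):
    W=pts(c);H=hsv(c);X,Y,Z=W[...,0],W[...,1],W[...,2]
    red=((H[...,0]<6)|(H[...,0]>174))&(H[...,1]>150)&(H[...,2]>90)&(X>.58)&(X<.66)&(Y>-.11)&(Y<.05)&(Z>.135)
    q=W[red]; print(q.min(0),q.max(0))
    for y in (-.08,-.055,-.03): s=q[abs(q[:,1]-y)<.01]; print(y,len(s),np.percentile(s[:,0],[3,50,97]).round(3),np.median(s[:,2]).round(3))
E
```

```text
307  door line [0.03045108 0.9995363  0.5374742  0.13045397] ang -0.0055442136 edge minx [0.53149872 0.53677074]
5.5833 [0.44792068 0.12906866 0.29822206] [ 0.4221781  -0.24691473 -0.83606525]
[ 0.61229471 -0.09058928  0.13735524] [0.64165674 0.02623498 0.17314875]
-0.08 38 [0.613 0.625 0.637] 0.168
-0.055 40 [0.616 0.628 0.637] 0.164
-0.03 42 [0.613 0.629 0.64 ] 0.161
[ 0.60952006 -0.09266009  0.13623183] [0.64506256 0.03324046 0.17218128]
-0.08 60 [0.61  0.622 0.634] 0.168
-0.055 63 [0.611 0.624 0.64 ] 0.164
-0.03 62 [0.612 0.624 0.642] 0.161
```

View pics/d3.png

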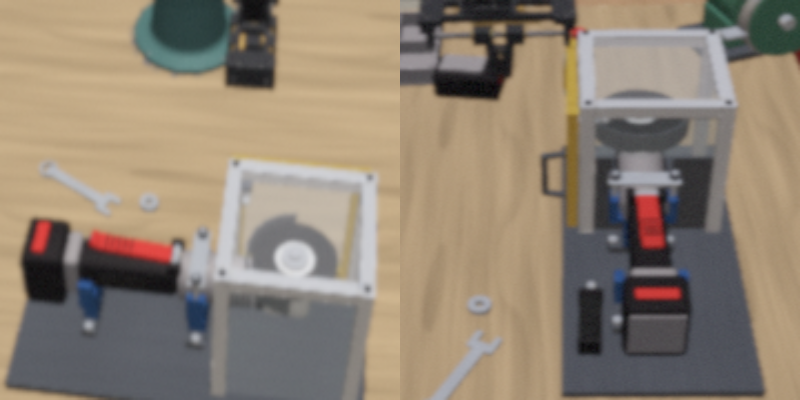

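The door is shut and flush and the arm is clear of it. Both views place the pad at (0.625, −0.056, 0.165), so I'll move above it.

Scaled: -0.185 m / 0.8 = -0.2313, 0.178 m / 0.8 = 0.2225.

Request:
arm_command([
  [[-0.0313,0.0313,0,0,0,0],[-0.0625,0.0625,0,0,0,0],[-0.0938,0.0938,0,0,0,0],[-0.125,0.125,0,0,0,0],[-0.1563,0.1563,0,0,0,0],[-0.1875,0.1875,0,0,0,0],[-0.2313,0.2225,0,0,0,0],[-0.2313,0.2225,0,0,0,0],[-0.2313,0.2225,0,0,0,0],[-0.2313,0.2225,0.0375,0,0,0],[-0.2313,0.2225,0.075,0,0,0],[-0.2313,0.2225,0.1125,0,0,0],[-0.2313,0.2225,0.1438,0,0,0],[-0.2313,0.2225,0.1438,0,0,0],[-0.2313,0.2225,0.1438,0,0,0],[-0.2313,0.2225,0.1438,0,0,0]],
])

```text
time_s: 7.02
ee_pos: [0.6252, -0.0552, 0.184]
eef_rot: [0.707, 0.707, 0.0, 0.0]
ft_force: [-0.7, 0.1, 0.5]
width: 0.0004
gripper_force: 0.0
```

```bash
python3 door.py; python3 - <<'E'
from cell import viewer
from h import *
o=np.zeros((400,800,3),np.uint8)
A=viewer.capture("scene");B=viewer.capture("side")
a=A["img"][130:290,190:370,::-1]; b=B["img"][100:320,190:390,::-1]
o[:,:400]=cv2.resize(a,(400,400));o[:,400:]=cv2.resize(b,(400,400));cv2.imwrite("pics/d4.png",o)
E
```

```text
273  door line [0.03420516 0.99941486 0.53699285 0.13686953] ang -0.0017881691 edge minx [0.53149651 0.53672872]
7.0667 [ 0.62596739 -0.05548674  0.18496066] [-0.10624158  0.07890942  0.70660073]
```

View pics/d4.png

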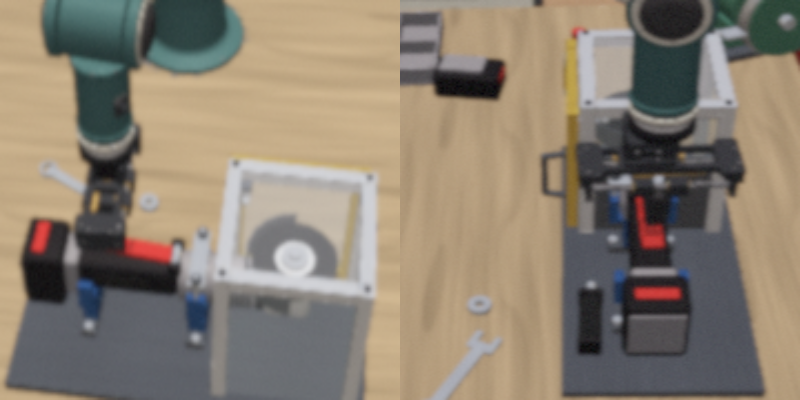

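The closed fingers stand over the pad and nothing else is near them; the door is still shut. I'll press down to z of about 0.160 first and check the force.

Scaled: 0.025 m / 0.8 = 0.0313, 0.021 m / 0.8 = 0.0263.

Request:
arm_command([
  [[0,0,0.0075,0,0,0],[0,0,0.015,0,0,0],[0,0,0.0213,0,0,0],[0,0,0.0263,0,0,0],[0,0,0.0313,0,0,0],[0,0,0.0313,0,0,0]],
])

```text
time_s: 7.67
ee_pos: [0.6253, -0.057, 0.1582]
eef_rot: [0.707, 0.707, -0.0, 0.001]
ft_force: [-2.3, -2.7, 8.4]
width: 0.0001
gripper_force: 4.1
```

Scaled: 0.004 m / 0.8 = 0.005, 0.002 m / 0.8 = 0.0025.

Request:
arm_command([
  [[0,0,0.0025,0,0,0],[0,0,0.005,0,0,0],[0,0,0.005,0,0,0]],
])

```text
time_s: 7.92
ee_pos: [0.6254, -0.0571, 0.1559]
eef_rot: [0.707, 0.707, -0.0, 0.001]
ft_force: [-4.2, -2.2, 10.6]
width: 0.0003
gripper_force: 5.3
```

Scaled: 0.002 m / 0.8 = 0.0025, 0.001 m / 0.8 = 0.0013.

Request:
arm_command([
  [[0,0,0.0013,0,0,0],[0,0,0.0025,0,0,0],[0,0,0.0025,0,0,0]],
])

```text
time_s: 8.17
ee_pos: [0.6255, -0.0572, 0.1558]
eef_rot: [0.707, 0.707, -0.0, 0.001]
ft_force: [-8.2, -1.4, 19.1]
width: 0.0004
gripper_force: 9.7
```

It's on its stop: no more travel, and the force rose to 19 N, above the 11 N spring. I'll hold it there.

Request:
arm_command([
  [[0,0,0,0,0,0],[0,0,0,0,0,0],[0,0,0,0,0,0],[0,0,0,0,0,0],[0,0,0,0,0,0],[0,0,0,0,0,0],[0,0,0,0,0,0],[0,0,0,0,0,0],[0,0,0,0,0,0],[0,0,0,0,0,0],[0,0,0,0,0,0],[0,0,0,0,0,0],[0,0,0,0,0,0],[0,0,0,0,0,0],[0,0,0,0,0,0],[0,0,0,0,0,0],[0,0,0,0,0,0],[0,0,0,0,0,0],[0,0,0,0,0,0],[0,0,0,0,0,0]],
])

```text
time_s: 9.83
ee_pos: [0.6255, -0.0571, 0.1558]
eef_rot: [0.707, 0.707, -0.0, 0.001]
ft_force: [-8.2, -2.1, 18.8]
width: 0.0002
gripper_force: 9.6
```

Request:
arm_command([
  [[0,0,0,0,0,0],[0,0,0,0,0,0],[0,0,0,0,0,0],[0,0,0,0,0,0],[0,0,0,0,0,0],[0,0,0,0,0,0],[0,0,0,0,0,0],[0,0,0,0,0,0],[0,0,0,0,0,0],[0,0,0,0,0,0],[0,0,0,0,0,0],[0,0,0,0,0,0],[0,0,0,0,0,0],[0,0,0,0,0,0],[0,0,0,0,0,0],[0,0,0,0,0,0],[0,0,0,0,0,0],[0,0,0,0,0,0],[0,0,0,0,0,0],[0,0,0,0,0,0]],
])

```text
time_s: 11.5
ee_pos: [0.6255, -0.0571, 0.1558]
eef_rot: [0.707, 0.707, -0.0, 0.001]
ft_force: [-7.7, -1.9, 19.2]
width: 0.0004
gripper_force: 9.6
```

Request:
arm_command([
  [[0,0,0,0,0,0],[0,0,0,0,0,0],[0,0,0,0,0,0],[0,0,0,0,0,0],[0,0,0,0,0,0],[0,0,0,0,0,0],[0,0,0,0,0,0],[0,0,0,0,0,0],[0,0,0,0,0,0],[0,0,0,0,0,0],[0,0,0,0,0,0],[0,0,0,0,0,0],[0,0,0,0,0,0],[0,0,0,0,0,0],[0,0,0,0,0,0],[0,0,0,0,0,0],[0,0,0,0,0,0],[0,0,0,0,0,0],[0,0,0,0,0,0],[0,0,0,0,0,0]],
])

```text
time_s: 13.17
ee_pos: [0.6255, -0.0571, 0.1557]
eef_rot: [0.707, 0.707, -0.0, 0.001]
ft_force: [-8.1, -1.8, 19.2]
width: 0.0005
gripper_force: 9.6
```

```bash
python3 door.py
```

```text
273  door line [0.03355608 0.99943686 0.5367378  0.13315894] ang -0.0024376214 edge minx [0.53145985 0.53669403]
13.2167 [ 0.6254641  -0.05712978  0.15575867] [-7.76987365 -2.39784203 18.54208938]
```

Held 5 s at a steady 19 N with the door still shut, so I'm handing in.

```bash
python3 -c "
from cell import job
print(job.hand_in())"
```

```text
the job is handed in; nothing more can be done
None
```

The guard door is shut on its catch with the hand off it; the paddle was then pressed to its stop at about 19 N, held there for 5 s, and was still held in when I handed the job in (no verdict came back).

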